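# Unlatch the display case of the red-waxed cheese

### The arm

A 6-joint arm with a two-finger parallel gripper is mounted at the origin on a cart in front of the work surface, level with it; the furniture and walls round the work are solid. World frame = base frame: x ahead of the robot, y to its left, z up, the work surface at z = 0. Lengths are in mm, angles in rad, forces in N, time in s.
With the tool pointing down it reaches from about 275 to 1000 mm from the base axis. Payload 8.4 kg.
Tool frame: the origin (TCP) lies on the centre line of the jaws, within the pads' length; the fingertips stand 22 mm ahead of it and the grasp point (between the pads) lies 3 mm ahead of it; z points along the fingers, y is the direction in which the jaws open and shut (so a half turn about z gives the same grasp; the last joint's range is limited). The gripper opens to 85 mm and grips with 20 to 120 N. Pads are 22 mm wide; open, the fingers measure 114 mm over their backs; the gripper's body (76 mm by 85 mm) begins 54 mm behind the grasp point. The pads swing forward as they close: fully open they stand 13 mm farther back than shut.
Start: joints at [1.168, 0.353, 1.633, -0, 1.155, -0.002], TCP at [243.846, 575.471, 253.281] pointing down, gripper open.
Joint ranges: [-2.63, 2.63], [-0.92, 2.1], [0.06, 2.66], [-1.3, 4.44], [0, 2.69], [-3.02, 3.02]. Speed limits (rad/s): [2.22, 2.22, 2.79, 3.14, 3.14, 3.14].

### API

Orientations are given as [roll, pitch, yaw] about the fixed x, y, z axes, in that order (R = Rz(yaw) Ry(pitch) Rx(roll)).
In Python, from rig import r gives the robot as it stands.
- The arm moves only by the tool carry_out, never from a script. Its argument "rows" is text: rows parted by semicolons, each of 5 numbers parted by spaces: the opening, from 0 (shut) to 1 (fully open), then the shift along the tool's x, y, z in units of 30 mm (1.0 is 30 mm), then the turn about the tool's z in units of 8 degrees (1.0 is 8 degrees). A call has 1 to 12 rows; each row shifts and turns the commanded pose from where the row before left it, along the tool's axes as they then stand; what a row does not reach is not made up. A row lasts 1/8 s, in which the tool goes at most 62.5 mm and 10.7 degrees, less where a joint would pass 70% of its speed; a pose out of reach is approached as far as the arm can. A call is refused whole if a number of a shift passes 1 or a number of a turn 1, either way. A call with a gripper value outside its range is refused whole. The fingers move at their own pace and stop on an object; "newtons" is the grip in N (left out, the last holds). Time passes only in rows, so rows that do not move let the fingers close. It gives the time, the measured TCP pose, the force and the opening at its end, in the units of the state.
- r.sense(): the state, without advancing time (a new reading comes with each control period).
- r.grab_frame(name): name is "side" or "top" or "wrist"; returns the picture (384x512x3 uint8, blue, green, red); there is no depth.
- r.get_calibration(name): a dict with "intrinsics" (3x3 intrinsics, pixels), "position" and "rotation" of the camera in the world. Camera axes: x right, y up, looking along -z (the intrinsics and any distortion apply to the point x, -y, -z); pixel columns grow to the right and rows downward; lengths in mm; the calibration is good to about 2 mm. A picture is of the moment at which its call begins: read the wrist's pose just before it. get_calibration takes no time and is no camera call; for the wrist camera it gives the pose at the moment of the call.
- r.sign_off(): hands the job in, once; it reports no verdict.
The state is a dict: "clock": time; "qpos": joint angles; "qvel": joint speeds; "joint_efforts": joint torques, N m; "eef_pos": TCP position; "tcp_rot": TCP orientation; "contact_force": force on the tool from outside, world axes, zero at the start; "wrist_torque": the same for the moment, N m; "opening": opening from 0.0 (shut) to 1.0 (fully open).
Only numpy, scipy, OpenCV 4.12 (cv2) and the standard library are available. Lean on these libraries where they do the work, as an engineer would, in place of code of your own. Each camera call takes 0.05 s, during which the arm holds its last target.

### The job

Two small clear display cases stand on the counter, each with a black latch knob on its lid. Open the case that holds the red-waxed cheese: turn its knob clockwise a full quarter turn so that the lid is released and springs up, then let go and move clear so that it stands open. Leave the other case, with the grey cheese, latched.

Things in the scene. Friction and masses are not known exactly. Their poses are not given: they have to be found in the camera images.
- red_case: Fixed display case with the red-waxed cheese wedge (102x137x99 mm, seen through clear walls). 222 deep, 212 wide, 139 mm high to the lid's top; wooden base, aluminium edges; clear lid hinged along the far edge. Origin: centre of underside; x from the near (latch) side to the far side, z up. It may be the left or the right case; yaw within 20 degrees.
- red_grip (a point): Its latch knob: black bar 48 long, 15 wide, top 40 mm above the lid, over a steel disc 46 across, 4 thick. White line on top: near end when locked. Stands on the aluminium plate amid the lid's near edge, 35 mm in (70 mm nearer than the case's centre). Point on the knob's upright axis, 26 mm above the lid; turns with it: x along the bar, y across its 15 mm (grasp), z up.
- red_knob (a joint): Turn of that knob, rad: 0 to 0.15 at the start (locked, bar pointing front to back), grows clockwise seen from above, stop at 1.57. Light friction (about 0.05 N m), stays where left. A cam tongue under the lid holds the lid down until about 1.0 rad, then frees it.
- red_lid (a joint): Opening of the red cheese's lid, rad: 0 shut, stop at 0.6. Once the cam is clear a damped spring (about 2.5 N up at the near edge) swings it up about the far edge in about a second; the knob rises with it about 100 mm and goes about 30 mm away from the robot: lift the open gripper straight up, then back out of its way.
- grey_knob (a joint): Turn of the latch knob of the other case, alike but holding a grey round cheese (98 mm across, 60 mm high). Rad, 0 locked; it must stay locked.

How it is judged:
By the outcome, as a careful person would: the job done as asked, in the order asked, and still so for the second after the job is handed in, with the robot touching nothing.
It also fails if it takes over 38 s, if anything falls off the work surface, if the arm or the gripper's body presses on something with over 40 N, if the wrist force passes 120 N, or if a joint passes its speed limit or range.

## Working session

There is one attempt and no reset: what is moved stays moved. The work goes in short steps, Python scripts to look and compute and a tool call to move; the robot and the scene stay as the last step left them, time stands still between calls to the robot, and variables do not carry over. Pictures are saved under pics/ and viewed, and the job is handed in when it is done.

Besides the shell and the picture viewer there is one more tool, called after "Emit:" by a JSON object that holds its "op" and its "data". carry_out: Moves the arm, as the interface text tells. Its arguments: {"type":"object","properties":{"rows":{"type":"string"},"newtons":{"type":"number"}},"required":["rows"]}

```bash
mkdir -p pics; ls
python3 - <<'E'
from rig import r
import cv2
print(r.sense())
for n in ("top","side"):
    cv2.imwrite(f"pics/{n}0.png",r.grab_frame(n)); c=r.get_calibration(n); print(n,c)
E
```

```text
pics
{'clock': 0.0, 'qpos': array([ 1.16759134e+00,  3.53674263e-01,  1.63410554e+00,  7.80401900e-06,
        1.15519432e+00, -2.41861930e-03]), 'qvel': array([-0.00081428, -0.00045106,  0.00133177,  0.00097896, -0.00039324,
        0.00046718]), 'joint_efforts': array([ 1.74300672e-03, -6.05242324e+01, -3.42066443e+01,  1.61305375e-04,
        9.46006563e-03,  2.88061116e-06]), 'eef_pos': array([243.67956679, 575.07381459, 252.55758141]), 'tcp_rot': array([-3.14021120e+00, -1.04765578e-05,  2.74080312e+00]), 'contact_force': array([ 0.23441831, -0.26834009, -0.25590416]), 'wrist_torque': array([-0.01738807,  0.00357394, -0.01984607]), 'opening': 0.9963200645768369}
top {'intrinsics': array([[460.86158429,   0.        , 253.21236505],
       [  0.        , 460.86158429, 181.81381355],
       [  0.        ,   0.        ,   1.        ]]), 'position': array([ 524.70356507,   33.38377572, 1121.12551693]), 'rotation': array([ 0.055342  , -0.01966255, -1.59728409])}
side {'intrinsics': array([[400.43684017,   0.        , 253.96781632],
       [  0.        , 400.43684017, 185.63219256],
       [  0.        ,   0.        ,   1.        ]]), 'position': array([ 623.48320127, -725.93860061,  687.85039951]), 'rotation': array([9.19017998e-01, 7.92212866e-04, 3.34136762e-02])}
```

View pics/top0.png

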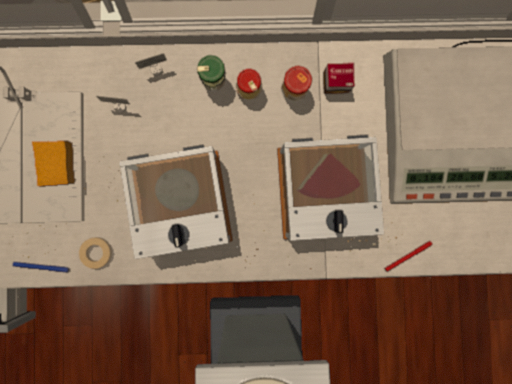

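View pics/side0.png

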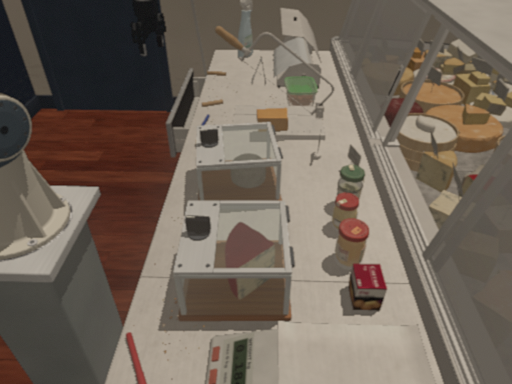

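Red-waxed cheese is in the right-hand case (top image lid about 283–382, 138–240; knob about (338,221)); grey is on the left. Zooming in to measure.

```bash
cat > h.py <<'E'
import numpy as np, cv2
from scipy.spatial.transform import Rotation as R
def ray(c,u,v):
    K=c["intrinsics"]; d=np.array([(u-K[0,2])/K[0,0],-(v-K[1,2])/K[1,1],-1.0])
    return np.array(c["position"]), R.from_euler("xyz",c["rotation"]).as_matrix()@d
def onz(c,u,v,z):
    p,d=ray(c,u,v); return p+d*(z-p[2])/d[2]
E
python3 - <<'E'
from rig import r
from h import *
c=r.get_calibration("top"); im=cv2.imread("pics/top0.png")
cr=im[125:255,270:395]
cv2.imwrite("pics/top_zoom.png",cv2.resize(cr,None,fx=4.5,fy=4.5,interpolation=cv2.INTER_CUBIC))
s=cv2.imread("pics/side0.png")
cv2.imwrite("pics/side_zoom.png",cv2.resize(s[190:330,160:310],None,fx=4,fy=4,interpolation=cv2.INTER_CUBIC))
E
```

```text
(no output)
```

View pics/top_zoom.png

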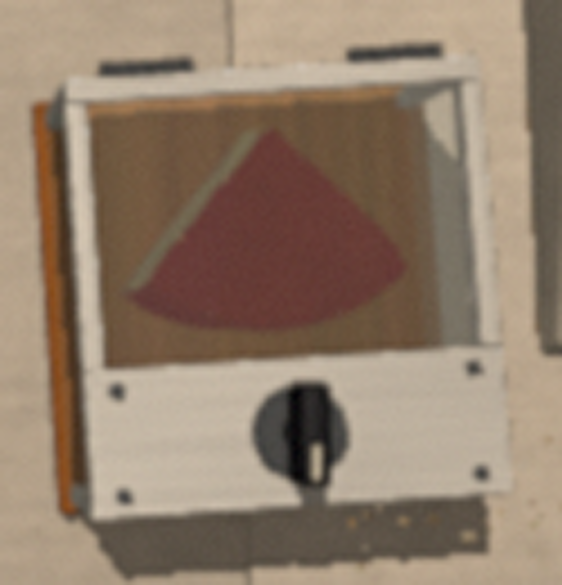

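View pics/side_zoom.png

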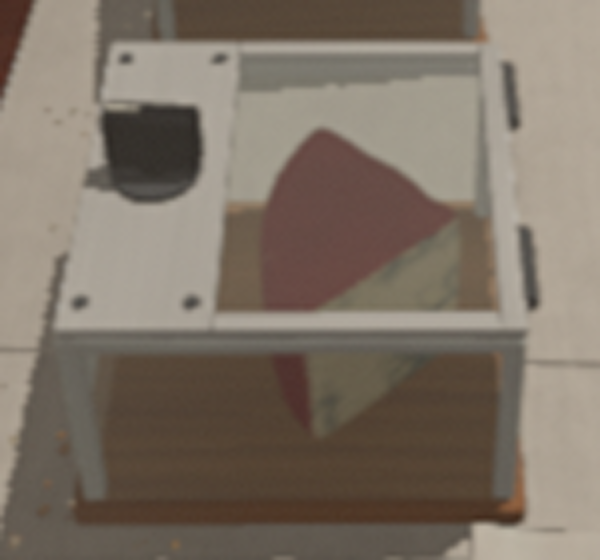

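Run:
```python
from rig import r
from h import *
c=r.get_calibration("top");s=r.get_calibration("side")
f=lambda u,v,z:onz(c,270+(u+.5)/4.5-.5,125+(v+.5)/4.5-.5,z)[:2].round(1)
g=lambda u,v,z:onz(s,160+(u+.5)/4-.5,190+(v+.5)/4-.5,z)[:2].round(1)
L=[f(*p,139) for p in((92,520),(510,490),(478,60),(62,82))]; print("lid",L)
for i in range(4): print(np.linalg.norm(L[i]-L[i-1]))
C=np.mean(L,0); print("C",C)
d=(L[3]-L[0])+(L[2]-L[1]); e=(L[0]-L[1])+(L[3]-L[2])
y1=np.arctan2(d[1],d[0]); y2=np.arctan2(-e[0],e[1]);print("yaw",np.degrees([y1,y2]))
y=y2; print("knob by lid", C-70*np.array([np.cos(y),np.sin(y)]))
S=[f(*p,139) for p in((117,391),(474,368),(482,473),(124,497))];print("screws",S,np.mean(S,0))
e=(S[0]-S[1])+(S[3]-S[2]);print("yaw",np.degrees(np.arctan2(-e[0],e[1])))
print("disc",f(300,432,143))
print("bar ends",f(309,384,179),f(316,487,179))
# side: lid corners, knob top corners
print("side lid",[g(*p,139) for p in((55,330),(525,330),(492,42),(112,42))])
print("side knob top",[g(*p,179) for p in((103,106),(199,108))], "disc",g(152,176,143))
```

```text
lid [array([452.6, -62.3]), array([ 461.2, -261.2]), array([ 666.6, -254.4]), array([660.8, -54.4])]
208.34982601384618
199.0858357593528
205.51253003162608
200.08408232540637
C [ 560.3   -158.075]
yaw [2.03552607 2.06743823]
knob by lid [ 490.34556598 -160.60030421]
screws [array([513., -76.]), array([ 519.3, -246.4]), array([ 469.6, -248.2]), array([462.9, -77.8])] [ 491.2 -162.1]
yaw 2.184519302955329
disc [ 491.4 -161.5]
bar ends [ 514.3 -159.2] [ 467.6 -160.7]
side lid [array([ 465.5, -262.6]), array([ 672.4, -255.9]), array([662.5, -56.5]), array([457.7, -63.2])]
side knob top [array([ 473.4, -159.4]), array([ 519.3, -159.3])] disc [ 495.1 -169.1]
```

Emit:
{"op": "carry_out", "data": {"rows": "1 0 0 0 -1; 1 0 0 0 -1; 1 0 0 0 -1; 1 0 0 0 -0.1; 1 -0.3 -1 0 0; 1 -0.3 -1 0 0; 1 -0.3 -1 0 0; 1 -0.3 -1 0 0; 1 -0.3 -1 0 0; 1 -0.3 -1 0 0; 1 -0.3 -1 0 0; 1 -0.3 -1 0 0", "newtons": 40}}

```text
clock: 1.6
eef_pos: [323.6, 336.9, 253.2]
tcp_rot: [-3.142, 0.0, -3.113]
contact_force: [0.4, -0.4, 0.3]
opening: 1.001
```

Emit:
{"op": "carry_out", "data": {"rows": "1 -0.3 -1 0 0; 1 -0.3 -1 0 0; 1 -0.3 -1 0 0; 1 -0.3 -1 0 0; 1 -0.3 -1 0 0; 1 -0.3 -1 0 0; 1 -0.3 -1 0 0; 1 -0.3 -1 0 0; 1 -0.3 -1 0 0; 1 -0.3 -1 0 0; 1 -0.3 -1 0 0; 1 0 0 0 0"}}

```text
clock: 3.1
eef_pos: [433.4, 9.9, 253.2]
tcp_rot: [-3.141, 0.0, -3.115]
contact_force: [0.2, -0.2, -0.7]
opening: 1.0
```

Emit:
{"op": "carry_out", "data": {"rows": "1 -0.3 -1 0 0; 1 -0.3 -1 0 0; 1 -0.3 -1 0 0; 1 -0.3 -1 0 0; 1 -0.3 -1 0 0; 1 -0.28 -0.73 0 0; 1 0 0 0 0; 1 0 0 0 0"}}

```text
clock: 4.1
eef_pos: [491.5, -158.0, 253.0]
tcp_rot: [3.141, -0.001, -3.11]
contact_force: [0.7, 0.6, -0.3]
opening: 0.996
```

Run:
```python
from rig import r
from h import *
s=r.sense();print(s["eef_pos"],s["tcp_rot"],s["qpos"])
w=r.get_calibration("wrist");print(w)
cv2.imwrite("pics/w1.png",r.grab_frame("wrist"))
```

```text
[ 491.53860062 -158.02771742  253.0297709 ] [ 3.14090054e+00 -7.89566920e-04 -3.10997543e+00] [-3.14202842e-01  1.84527602e-01  1.86281929e+00  4.31373846e-04
  1.09522323e+00 -1.91681381e+00]
{'intrinsics': array([[265.55911497,   0.        , 254.86253966],
       [  0.        , 265.55911497, 188.16282452],
       [  0.        ,   0.        ,   1.        ]]), 'position': array([ 412.45083645, -162.17517243,  374.2797601 ]), 'rotation': array([-3.16872772e-01, -5.54222457e-04,  1.60241775e+00])}
```

View pics/w1.png

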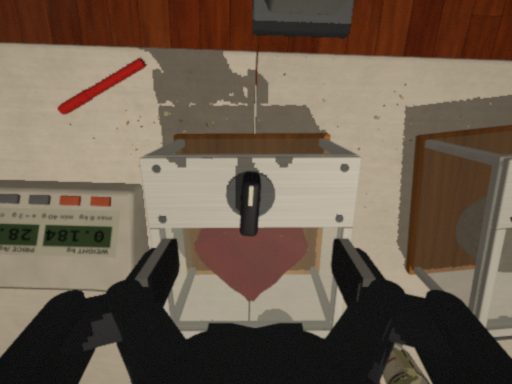

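Wrist view: bar runs from about (252,172) (white-lined near end) to (249,235), the disc is around (251,194), and the jaws straddle it symmetrically. Cross-check of the knob position:

Run:
```python
from rig import r
from h import *
w=r.get_calibration("wrist");im=cv2.imread("pics/w1.png")
m=(im.max(2)<45).astype(np.uint8); m[:165]=0;m[240:]=0;m[:,:225]=0;m[:,275:]=0
n,l,st,ce=cv2.connectedComponentsWithStats(m);print(st[1:],ce[1:])
print("near end",onz(w,252,172,179)," far end",onz(w,249,227,179),"disc",onz(w,251,194,143))
for p in((163,168),(155,217),(344,218),(338,167)): print(onz(w,*p,139)[:2])
cv2.imwrite("pics/w1z.png",cv2.resize(im[150:260,180:320],None,fx=5,fy=5,interpolation=cv2.INTER_CUBIC))
```

```text
[[236 172  25  63 898]] [[246.58240535 197.9298441 ]]
near end [ 463.63702095 -162.53982706  179.        ]  far end [ 509.84640725 -163.64948995  179.        ] disc [ 494.06184417 -162.94111753  143.        ]
[ 472.96593843 -243.67849202]
[ 522.01302043 -255.08875303]
[517.22426927 -72.24576686]
[466.93248711 -84.62634718]
```

View pics/w1z.png

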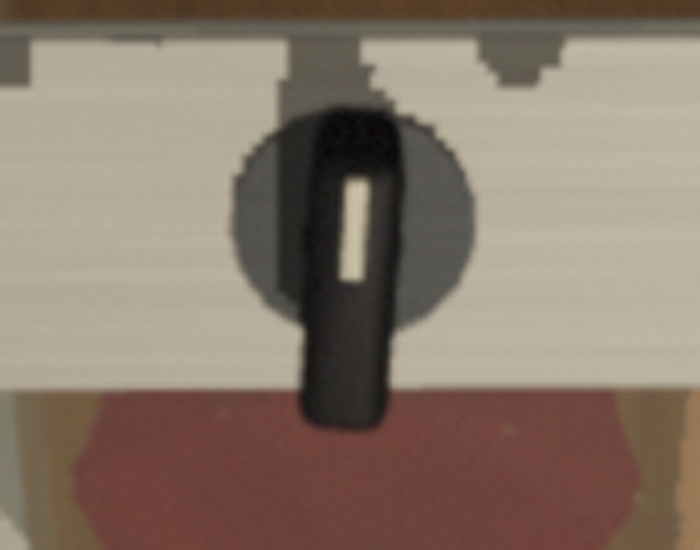

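Run:
```python
from rig import r
from h import *
w=r.get_calibration("wrist")
a=onz(w,180+360/5,150+172/5,179);b=onz(w,180+343/5,150+425/5,179)
print(a,b,(a+b)/2,np.linalg.norm(a-b),np.degrees(np.arctan2(*(b-a)[1::-1])))
print(onz(w,180+353/5,150+218/5,143))
```

```text
[ 473.49270225 -162.2559647   179.        ] [ 517.12207157 -163.79436371  179.        ] [ 495.30738691 -163.02516421  179.        ] 43.65648334861619 -2.019448582932669
[ 493.68239563 -163.32095684  143.        ]
```

Emit:
{"op": "carry_out", "data": {"rows": "1 -0.05 -0.13 0.5 0.15; 1 0 0 0.7 0; 1 0 0 0.7 0; 1 0 0 0.5 0; 1 0 0 0.33 0; 1 0 0 0 0; 1 0 0 0 0", "newtons": 30}}

```text
clock: 5.03
eef_pos: [493.9, -162.8, 171.9]
tcp_rot: [-3.141, 0.001, -3.131]
contact_force: [-0.2, 0.4, -0.1]
opening: 1.001
```

Emit:
{"op": "carry_out", "data": {"rows": "0 0 0 0 0; 0 0 0 0 0; 0 0 0 0 0; 0 0 0 0 0; 0 0 0 0 0; 0 0 0 0 0; 0 0 0 0 0; 0 0 0 0 0", "newtons": 30}}

```text
clock: 6.02
eef_pos: [493.5, -162.4, 171.4]
tcp_rot: [3.141, -0.0, -3.131]
contact_force: [0.6, 5.8, 1.1]
opening: 0.179
```

Run:
```python
from rig import r
from h import *
s=r.sense();print(s)
cv2.imwrite("pics/w2.png",np.hstack([r.grab_frame("wrist")[100:384,100:420],r.grab_frame("side")[100:384,100:420]]))
```

```text
{'clock': 6.025, 'qpos': array([-3.21072580e-01,  2.89514545e-01,  1.93320336e+00,  6.57014392e-04,
        9.19151564e-01, -1.90323016e+00]), 'qvel': array([ 0.00020549,  0.00034165, -0.00063112, -0.00033756,  0.00052588,
       -0.00039489]), 'joint_efforts': array([-2.68931419e+00, -4.97505462e+01, -2.89604133e+01, -1.40930023e+00,
       -4.18185750e-01, -1.91049906e-02]), 'eef_pos': array([ 493.50909804, -162.374021  ,  171.35517515]), 'tcp_rot': array([ 3.14100860e+00, -9.13223120e-05, -3.13062992e+00]), 'contact_force': array([0.60991598, 5.77442699, 1.1121116 ]), 'wrist_torque': array([ 0.93713572, -0.09696157,  0.02677549]), 'opening': 0.17859368334349393}
```

View pics/w2.png

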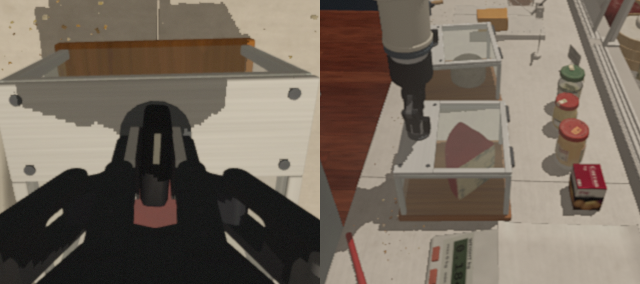

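Emit:
{"op": "carry_out", "data": {"rows": "0 0 0.03 0 0.4; 0 0 0 0 0.7; 0 0 0 0 0.7; 0 0 0 0 0.7; 0 0 0 0 0.7; 0 0 0 0 0.7; 0 0 0 0 0.7"}}

```text
clock: 7.0
eef_pos: [493.6, -162.0, 171.4]
tcp_rot: [-3.141, 0.0, 2.507]
contact_force: [-0.4, 3.7, 0.9]
opening: 0.18
```

Emit:
{"op": "carry_out", "data": {"rows": "0 0 0 0 0.7; 0 0 0 0 0.7; 0 0 0 0 0.7; 0 0 0 0 0.7; 0 0 0 0 0.7; 0 0 0 0 0.7; 0 0 0 0 0.7; 0 0 0 0 0.7; 0 0 0 0 0.4; 0 0 0 0 0; 0 0 0 0 0"}}

```text
clock: 8.38
eef_pos: [493.8, -161.8, 171.5]
tcp_rot: [3.141, 0.0, 1.674]
contact_force: [2.5, 3.9, 0.8]
opening: 0.179
```

Run:
```python
from rig import r
s=r.sense();print(s["eef_pos"],s["tcp_rot"],s["contact_force"],s["wrist_torque"],s["opening"])
```

```text
[ 493.84584593 -161.84706645  171.49614274] [3.14090738e+00 1.88027322e-04 1.67383697e+00] [2.5189787  3.87638176 0.75603339] [ 0.58192025 -0.40047818 -0.02477571] 0.17936665189839135
```

Emit:
{"op": "carry_out", "data": {"rows": "0 0 0 0 0.25; 0 0 0 0 0.25; 0 0 0 0 0; 0 0 0 0 0"}}

```text
clock: 8.88
eef_pos: [493.9, -161.9, 171.5]
tcp_rot: [3.141, 0.0, 1.603]
contact_force: [3.7, 3.6, 1.2]
opening: 0.181
```

Run:
```python
from rig import r
s=r.sense();print(s["eef_pos"],s["tcp_rot"],s["contact_force"],s["wrist_torque"],s["opening"])
```

```text
[ 493.85794869 -161.85655848  171.51687884] [3.14088846e+00 1.94403001e-04 1.60291456e+00] [3.6589709  3.57939564 1.15268845] [ 0.64117469 -0.59684321  0.19557995] 0.18100587422263445
```

Emit:
{"op": "carry_out", "data": {"rows": "0 0 0 0 0.2; 0 0 0 0 0.15; 0 0 0 0 0; 0 0 0 0 0"}}

```text
clock: 9.38
eef_pos: [493.9, -161.9, 171.5]
tcp_rot: [3.141, 0.0, 1.555]
contact_force: [4.6, 4.4, 1.0]
opening: 0.178
```

Run:
```python
from rig import r
s=r.sense();print(s["eef_pos"],s["tcp_rot"],s["contact_force"],s["wrist_torque"],s["opening"])
```

```text
[ 493.86699472 -161.86745871  171.50210604] [3.14090017e+00 2.74654100e-04 1.55453840e+00] [4.58137968 4.38920849 1.00308533] [ 0.64936209 -0.61925228  0.37847331] 0.17800625179739868
```

Torque about z climbs with no further rotation, so the knob is against its stop, at about a quarter turn. Release and lift.

Emit:
{"op": "carry_out", "data": {"rows": "1 0 0 0 0; 1 0 0 -0.3 0; 1 0 0 -1 0; 1 0 0 -1 0; 1 0 0 -1 0; 1 0 0 -1 0; 1 0 0 -1 0; 1 0 0 -1 0; 1 0 -0.5 -0.5 0; 1 0 -1 0 0; 1 0 -1 0 0; 1 0 -1 0 0"}}

```text
clock: 10.88
eef_pos: [386.1, -159.8, 374.8]
tcp_rot: [-3.14, -0.0, 1.554]
contact_force: [0.1, -0.3, -0.0]
opening: 1.0
```

Emit:
{"op": "carry_out", "data": {"rows": "1 0 -0.5 0 0; 1 0 0 0 0; 1 0 0 0 0; 1 0 0 0 0; 1 0 0 0 0; 1 0 0 0 0; 1 0 0 0 0; 1 0 0 0 0"}}

```text
clock: 11.88
eef_pos: [373.6, -159.8, 375.4]
tcp_rot: [-3.142, -0.0, 1.554]
contact_force: [0.8, -0.2, 0.4]
opening: 0.999
```

Run:
```python
from rig import r
from h import *
s=r.sense();print(s["contact_force"],s["clock"])
a=r.grab_frame("top");b=r.grab_frame("side")
cv2.imwrite("pics/e1.png",a);cv2.imwrite("pics/e2.png",b)
cv2.imwrite("pics/e3.png",r.grab_frame("wrist"))
```

```text
[ 0.83647371 -0.1788662   0.38289605] 11.875
```

View pics/e1.png

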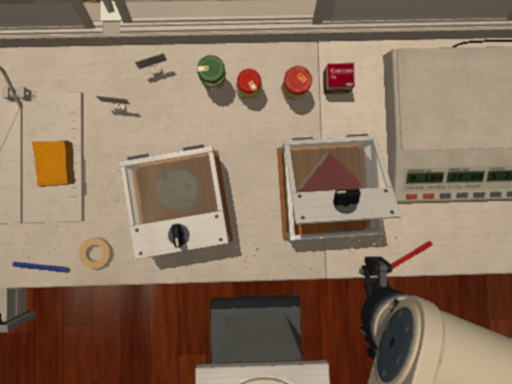

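View pics/e2.png

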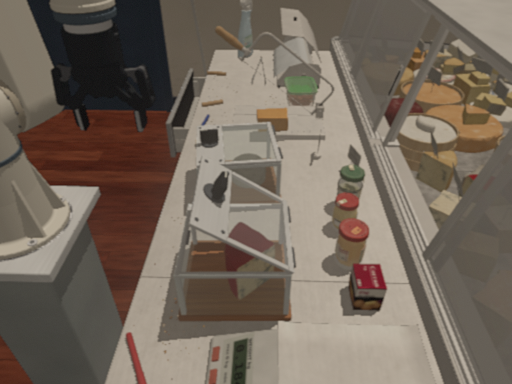

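View pics/e3.png

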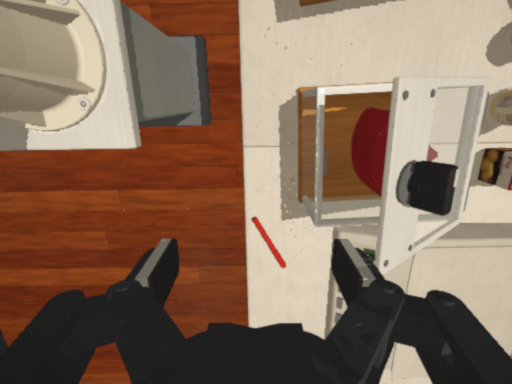

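The lid stands open: in the top view the red knob is at (346,198) with its bar crosswise. The grey knob at (178,236) still points front to back, and the gripper is clear.

Run:
```python
from rig import r
print(r.sign_off())
```

```text
the job is handed in; nothing more can be done
None
```

I opened the red-waxed cheese's case, which is the right-hand one, and handed the job in at about 12 s of the 38 s allowed.

- **Turn:** I gripped the knob at 30 N (about 15 mm opening, as expected) and turned it clockwise. It ran about 90° until the wrist torque about the vertical rose from about 0 to 0.38 N m, which I took as the stop.
- **Release:** I opened the gripper, lifted straight up and backed away.
- **Last checks:**
  - All three cameras show the red lid standing open, and the top view shows its bar crosswise.
  - The top view shows the grey case's knob unmoved, pointing front to back, with its lid shut.
  - The gripper is clear, with contact force under 1 N, and nothing else appears disturbed.
- **Disagreements:**
  - The camera views differed by 2–4 mm on the knob's position and about 4° on the bar's angle. I used a middle value, and after closing the side force on the gripper was only about 6 N.
  - The lid outline measured about 200 × 207 mm, a little under the case's stated 212 × 222 mm. I took this to be the lid being smaller than the base.

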